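# Load the bench incubator and hold its lid part open

## Robot

A 7-joint arm with a two-finger parallel gripper is mounted at the origin on the work surface. World frame = base frame: x ahead of the robot, y to its left, z up, the work surface at z = 0. Lengths are in m, angles in rad, forces in N, time in s.
With the tool pointing down it reaches from about 0.35 to 0.9 m from the base axis. Payload 7.2 kg.
Tool frame: the origin (TCP) lies at the very end of the fingers, on their centre line; the grasp point (between the pads) lies 19 mm behind it; z points along the fingers, y is the line along which they close (so a half turn about z gives the same grasp; the last joint's range is limited). The gripper opens to 85 mm and grips with 20 to 120 N. Pads are 22 mm wide; open, the fingers measure 114 mm over their backs; the gripper's body (76 mm by 85 mm) begins 54 mm behind the grasp point. The pads swing forward as they close: fully open they stand 13 mm farther back than shut.
Start: joints at [-1.409, 0.411, -0.013, 1.596, 0.006, 1.134, -0.082], TCP at [0.142, 0.609, 0.231] pointing down, gripper open.
Joint ranges: [-2.95, 2.95], [-0.29, 1.99], [-1.47, 1.44], [0.14, 2.54], [-1.03, 4.17], [0.13, 1.85], [-2.86, 2.86]. Speed limits (rad/s): [2.39, 2.39, 3.01, 3.01, 3.14, 3.14, 3.14].

## Interface

Orientations are given as a unit quaternion [x, y, z, w].
In Python, from rig import manip, effector, viewer, hand_in gives the robot as it stands. The module is installed in compiled form; this text tells all that it offers. Calls block until the motion is done:
- manip.move_to(position, orientation): joint-space move of the TCP to a pose.
- manip.line_to(position, velocity=0.15, orientation=None, force_limit=None): straight line of the TCP; orientation=None keeps the orientation; velocity is the mean speed in m/s. With force_limit (N) it stops when the force on the tool has changed by that much, and returns True; else False.
- manip.move_joints(angles): joint-space move.
- effector.grip(opening): opening from 0.0 (shut) to 1.0 (fully open); the grip force is fixed at half the most; returns when the fingers have stopped.
- manip.dwell(seconds).
- manip.solve_ik(position, orientation): joint angles nearest the present ones, or None.
- manip.state(): the state.
- viewer.snapshot(name): name is "scene" or "top"; returns a dict with "color" (480x640x3 uint8, red, green, blue), "range_z" (480x640 float32, m along the optical axis (not along the pixel's ray), 0 where there is no reading), "mtx" (3x3 intrinsics, pixels), "origin" and "attitude" of the camera in the world. Camera axes: x right, y up, looking along -z (the intrinsics and any distortion apply to the point x, -y, -z); pixel columns grow to the right and rows downward; lengths in m; the calibration is good to about 2 mm. A picture is of the moment at which its call begins.
A pose or a line that the arm cannot do raises manip.Unreachable and nothing moves.
- hand_in(): hands the job in; it is judged then, once.
The state is a dict: "time": time; "qpos": joint angles; "dq": joint speeds; "joint_efforts": joint torques, N m; "position": TCP position; "orientation": TCP orientation; "ft_force": force on the tool from outside, world axes, zero at the start; "moment": the same for the moment, N m; "grip_width": opening from 0.0 (shut) to 1.0 (fully open); "grasp_force": force on a finger pad.
Only numpy, scipy, OpenCV 4.12 (cv2) and the standard library are available. Lean on these libraries where they do the work, as an engineer would, in place of code of your own. Each camera call takes 0.05 s, during which the arm holds its last target. There are 200 camera calls.

## Task

Stand the amber jar, the white pot and the orange flask upright in the incubator's tray, in any order, setting them down rather than dropping them, with the lid left standing open. Then take the lid by its black grip bar, bring it forward to 60 degrees open, and finish still holding the bar so that the lid stays there for fitting a probe: it would fall shut if let go, so never let it drop. Leave the wash bottle, the beaker and the tip box alone.

Things in the scene. Friction and masses are not known exactly. Their poses are not given: they have to be found in the camera images.
- incubator: White fixed bench incubator, an open-topped box 200 (x) x 280 (y) x 95 mm tall, walls 12 mm, black tray floor 25 mm above its underside (inside 176 x 256 mm, 70 mm deep). Origin at the centre of its underside, z up; its front (own -x) faces roughly to the robot, the lid's hinge runs along its far (+x) top edge. Place and yaw vary.
- lid (a joint): Lid angle in rad: 0 shut (level), 1.047 = 60 degrees open, 1.57 upright, stop at 1.95. Starts leaning back past upright (1.62 to 1.80), kept by hinge friction of 0.09 N m; it stays by itself only from about 1.32 to 1.82 and falls shut from below about 1.3. Clear blue 6 mm panel, 200 x 280 mm, in a blue frame; with its bar 0.33 kg.
- lid_hinge (a point): Middle of the lid's hinge line, which runs along the incubator's y axis, 100 mm behind its centre and 95.5 mm above the bench.
- lid_bar (a point): Black round grip bar of the lid, 12 mm diameter, 110 mm long, parallel to the hinge, 38 mm beyond the lid's free edge on a blue 10 mm arm at each end (90 mm clear between). Origin at its middle, y along it, x in the lid's plane to the hinge. At lid angle a it is 238*cos(a) - 3*sin(a) mm before the hinge (incubator's -x) and 238*sin(a) + 3*cos(a) mm above it.
- jar: Amber glass jar with a black cap, 44 mm diameter, 60 mm tall (cap 42 mm diameter, top 16 mm), 130 g. Origin at the centre of its underside, z up; stands on the bench.
- pot: White plastic pot with a red lid, 50 mm tall, body 52 mm diameter, red lid 56 mm diameter (top 14 mm), about 90 g. Origin at the centre of its underside, z up; stands on the bench.
- flask: Small orange conical flask, 64 mm tall, base 48 mm diameter, cone narrowing to a clear neck at 30 mm height; neck and green stopper 22 mm diameter from 30 mm up to 64 mm, 80 g. Origin at the centre of its underside, z up; stands on the bench.
- wash_bottle: Bystander: white wash bottle with a blue cap, 60 mm diameter, 150 mm tall. Origin at the centre of its underside.
- beaker: Bystander: clear beaker, 70 mm diameter, 85 mm tall. Origin at the centre of its underside.
- tip_box: Bystander: blue box with a clear lid, 120 x 80 x 62 mm tall. Origin at the centre of its underside.
Mind the look-alikes: they are no part of the job. There is more than one size of the jar; the job needs the middle-sized.

How it is judged:
On the way:
1. jar, pot and flask all stand upright on the incubator's tray floor, let go, while the lid still stands open beyond 74 degrees (x of jar in the frame of incubator between -0.068 and 0.068 m and y of jar in the frame of incubator between -0.108 and 0.108 m and z of jar in the frame of incubator between 0.019 and 0.031 m and angle between each of jar, pot, flask's own z axis and vertical below 0.15 rad and contact force between the fingers and jar below 0.1 N and linear speed of each of jar, pot, flask below 0.03 m/s and x of pot in the frame of incubator between -0.062 and 0.062 m and y of pot in the frame of incubator between -0.102 and 0.102 m and z of pot in the frame of incubator between 0.019 and 0.031 m and contact force between the fingers and pot below 0.1 N and x of flask in the frame of incubator between -0.066 and 0.066 m and y of flask in the frame of incubator between -0.106 and 0.106 m and z of flask in the frame of incubator between 0.019 and 0.031 m and contact force between the fingers and flask below 0.1 N and value of joint lid above 1.3 rad), for 0.2 s.
At the end, for the whole second after the job is handed in: Jar, pot and flask stand upright (within 0.15 rad) on the tray floor between the walls, not touched by the fingers and at rest; the lid is at rest (below 0.2 rad/s) at 60 degrees open, within 6 degrees, and the fingers are still holding its grip bar (contact over 0.3 N) (x of jar in the frame of incubator between -0.068 and 0.068 m and y of jar in the frame of incubator between -0.108 and 0.108 m and z of jar in the frame of incubator between 0.019 and 0.031 m and angle between each of jar, pot, flask's own z axis and vertical below 0.15 rad and contact force between the fingers and jar below 0.1 N and linear speed of each of jar, pot, flask below 0.03 m/s and x of pot in the frame of incubator between -0.062 and 0.062 m and y of pot in the frame of incubator between -0.102 and 0.102 m and z of pot in the frame of incubator between 0.019 and 0.031 m and contact force between the fingers and pot below 0.1 N and x of flask in the frame of incubator between -0.066 and 0.066 m and y of flask in the frame of incubator between -0.106 and 0.106 m and z of flask in the frame of incubator between 0.019 and 0.031 m and contact force between the fingers and flask below 0.1 N and value of joint lid between 0.942478 and 1.15192 rad and velocity of joint lid between -0.2 and 0.2 rad/s and contact force between the fingers and lid_c3 above 0.3 N); the arm keeps its last pose, push and grip.
It fails at once if a bystander (wash bottle, beaker or tip box) is moved more than 25 mm or tipped (distance of any of wash_bottle, beaker, tip_box from where it was at the start of the episode above 0.025 m or angle between any of wash_bottle, beaker, tip_box's own z axis and vertical above 0.3 rad).
It fails at once if the lid goes below 35 degrees (it has dropped or been shut) (value of joint lid below 0.610865 rad).
It fails at once if a sample is dropped: let go upright more than 20 mm above the tray floor, over the incubator ((x of jar in the frame of incubator between -0.1 and 0.1 m and y of jar in the frame of incubator between -0.14 and 0.14 m and z of jar in the frame of incubator above 0.045 m and angle between jar's own z axis and vertical below 0.4 rad and contact force between the fingers and jar below 0.05 N) or (x of pot in the frame of incubator between -0.1 and 0.1 m and y of pot in the frame of incubator between -0.14 and 0.14 m and z of pot in the frame of incubator above 0.045 m and angle between pot's own z axis and vertical below 0.4 rad and contact force between the fingers and pot below 0.05 N) or (x of flask in the frame of incubator between -0.1 and 0.1 m and y of flask in the frame of incubator between -0.14 and 0.14 m and z of flask in the frame of incubator above 0.045 m and angle between flask's own z axis and vertical below 0.4 rad and contact force between the fingers and flask below 0.05 N)).
It also fails if it takes over 72 s, if anything falls off the work surface, if the arm or the gripper's body presses on something with over 40 N, if the wrist force passes 120 N, or if a joint passes its speed limit or range.

## Working session

There is one attempt and no reset: what is moved stays moved. The work goes in short steps, each a Python script; the robot and the scene stay as the last script left them, time stands still between calls to the robot, and variables do not carry over. Pictures are saved under pics/ and viewed, at most 10 in all, crops included, and the job is handed in when it is done.

```bash
mkdir -p pics
cat > h.py <<'E'
import numpy as np, cv2
from rig import manip, effector, viewer, hand_in
def snap(n):
    s=viewer.snapshot(n); return s
def cloud(s):
    K=np.array(s["mtx"]);z=s["range_z"];v,u=np.indices(z.shape)
    p=np.stack([(u-K[0,2])/K[0,0]*z,-(v-K[1,2])/K[1,1]*z,-z],-1)
    R=np.array(s["attitude"],float)
    if R.size==4:
        from scipy.spatial.transform import Rotation; R=Rotation.from_quat(R).as_matrix()
    return p@R.T+np.array(s["origin"])
E
python3 - <<'E'
from h import *
for n in("scene","top"):
    s=snap(n); cv2.imwrite(f"pics/{n}0.png",s["color"][...,::-1]); np.savez(f"{n}0.npz",**s)
    print(n,s["mtx"],s["origin"],s["attitude"],[k for k in s])
print(manip.state())
E
```

```text
scene [[459.82840481   0.         324.51172504]
 [  0.         459.82840481 234.47750975]
 [  0.           0.           1.        ]] [ 1.0531857  -0.45840129  0.75834132] [0.37416954 0.16454209 0.3574987  0.83971289] ['color', 'range_z', 'mtx', 'origin', 'attitude']
top [[445.866733     0.         321.39341832]
 [  0.         445.866733   239.9432895 ]
 [  0.           0.           1.        ]] [0.43596495 0.06654925 1.29354594] [ 0.01442181 -0.03256789 -0.70635236  0.70696371] ['color', 'range_z', 'mtx', 'origin', 'attitude']
{'time': 0.1, 'qpos': array([-1.40921542,  0.41186092, -0.01270586,  1.59691269,  0.00558282,
        1.13429492, -0.08221111]), 'dq': array([ 0.00218899,  0.0010682 , -0.00288701, -0.00102404,  0.00016587,
       -0.00090837,  0.00097044]), 'joint_efforts': array([ 3.13771568e-03, -6.01831269e+01,  6.84360992e-01, -3.00088763e+01,
        1.39851889e-02,  6.46352870e-03, -1.41243723e-05]), 'position': array([0.14228997, 0.60815457, 0.23053114]), 'orientation': array([ 1.14637860e-01,  9.93407088e-01, -7.19228366e-04, -3.86665235e-05]), 'ft_force': array([-0.61232689,  0.00145955,  0.04663686]), 'moment': array([ 0.05378438, -0.02445543, -0.03507266]), 'grasp_force': 0.0, 'grip_width': 0.999679411135465}
```

View pics/top0.png

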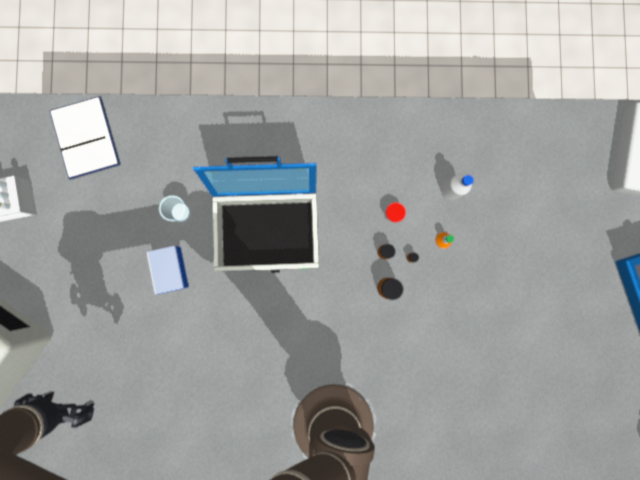

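View pics/scene0.png

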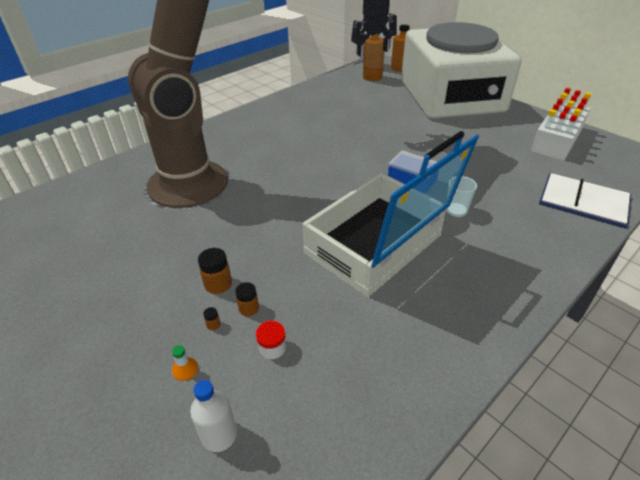

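The top picture shows the incubator at about (266,232) with its lid bar at (253,160). The red-lidded pot is at (396,212), the orange flask at (445,240) and the wash bottle at (462,185). There are three amber jars: large (391,288), middle (387,251) and small (412,257). By eye the one at (387,251) is the middle-sized. I'll check this with measured heights and diameters and an enlarged crop.

Run:
```python
from h import *
t=dict(np.load("top0.npz"));s=dict(np.load("scene0.npz"))
def rep(nm,P,sel):
    q=P[sel]; q=q[np.isfinite(q).all(1)]
    zt=np.percentile(q[:,2],95); c=q[q[:,2]>zt-.006]
    (cx,cy),r=cv2.minEnclosingCircle(c[:,:2].astype(np.float32))
    print(nm,len(q),"ztop %.4f"%zt,"mid",((c.max(0)+c.min(0))/2)[:2].round(4),"mean",c.mean(0)[:2].round(4),"ext",np.ptp(c,axis=0)[:2].round(4),"diam %.4f"%(2*r))
P=cloud(t);v,u=np.indices(P.shape[:2]);ok=t["range_z"]>0
for nm,a,b,w in[("big",391,288,17),("mid",387,251,13),("small",412,257,9),("pot",396,212,14),("flask",447,240,13),("wash",462,185,14),("beaker",174,209,18),("box",167,270,24)]:
    rep(nm,P,(abs(u-a)<=w)&(abs(v-b)<=w)&ok&(P[...,2]>.012))
Q=cloud(s);v2,u2=np.indices(Q.shape[:2]);ok2=s["range_z"]>0
for nm,a,b,w in[("big",215,270,24),("mid",247,299,16),("small",211,319,11),("pot",271,340,20),("flask",182,363,20)]:
    rep("S "+nm,Q,(abs(u2-a)<=w)&(abs(v2-b)<=w)&ok2&(Q[...,2]>.012))
# incubator rim: z .09-.1
m=ok&(abs(P[...,2]-.095)<.006)&(u>205)&(u<325)&(v>180)&(v<280)
pts=P[m]; print("rim",len(pts),pts[:,2].mean(),cv2.minAreaRect(pts[:,:2].astype(np.float32)))
m=ok2&(abs(Q[...,2]-.095)<.005)&(Q[...,0]>.3)&(Q[...,0]<.7)&(Q[...,1]>0)&(Q[...,1]<.45)&(t["color"].max()>0)
g=s["color"].astype(int); m&=(g.min(-1)>120)
pts=Q[m]; print("S rim",len(pts),cv2.minAreaRect(pts[:,:2].astype(np.float32)))
f=ok&(u>230)&(u<305)&(v>210)&(v<258); print("floor z",np.median(P[f][:,2]))
# bar: dark high
for n,X,o,c in(("T",P,ok,t["color"]),("S",Q,ok2,s["color"])):
    m=o&(X[...,2]>.29)&(X[...,2]<.36)&(c.max(-1)<70)&(X[...,0]>.5)&(X[...,0]<.8)&(X[...,1]>0)&(X[...,1]<.5)
    b=X[m]; print(n,"bar",len(b), b.mean(0).round(4) if len(b) else 0, b.min(0).round(3) if len(b) else 0,b.max(0).round(3) if len(b) else 0)
i=t["color"][170:310,350:490]; j=s["color"][230:390,140:300]
cv2.imwrite("pics/crop0.png",np.hstack([cv2.resize(i,(400,400),interpolation=2),cv2.resize(j,(400,400),interpolation=2)])[...,::-1])
```

```text
big 462 ztop 0.0878 mid [ 0.3851 -0.1571] mean [ 0.3851 -0.1564] ext [0.0567 0.058 ] diam 0.0588
mid 215 ztop 0.0637 mid [ 0.4904 -0.1501] mean [ 0.4888 -0.1498] ext [0.0391 0.0403] diam 0.0415
small 101 ztop 0.0431 mid [ 0.473  -0.2264] mean [ 0.4728 -0.2271] ext [0.0255 0.0258] diam 0.0277
pot 333 ztop 0.0535 mid [ 0.5995 -0.1745] mean [ 0.6003 -0.175 ] ext [0.0541 0.0542] diam 0.0564
flask 171 ztop 0.0657 mid [ 0.5227 -0.3225] mean [ 0.524  -0.3224] ext [0.0197 0.0198] diam 0.0222
wash 503 ztop 0.1508 mid [ 0.6719 -0.3466] mean [ 0.6717 -0.3465] ext [0.0248 0.0279] diam 0.0286
beaker 469 ztop 0.0866 mid [0.604  0.4407] mean [0.6038 0.4413] ext [0.0683 0.0694] diam 0.0699
box 1494 ztop 0.0656 mid [0.4366 0.4642] mean [0.4379 0.4644] ext [0.1284 0.0989] diam 0.1387
S big 1152 ztop 0.0842 mid [ 0.3868 -0.159 ] mean [ 0.3886 -0.1601] ext [0.059  0.0584] diam 0.0621
S mid 561 ztop 0.0597 mid [ 0.4899 -0.1514] mean [ 0.4919 -0.1527] ext [0.0435 0.0415] diam 0.0439
S small 251 ztop 0.0403 mid [ 0.4748 -0.2293] mean [ 0.4755 -0.2298] ext [0.029  0.0278] diam 0.0294
S pot 839 ztop 0.0504 mid [ 0.6005 -0.1774] mean [ 0.6021 -0.178 ] ext [0.0572 0.0558] diam 0.0578
S flask 499 ztop 0.0646 mid [ 0.5911 -0.3332] mean [ 0.5468 -0.3285] ext [0.1521 0.0365] diam 0.1540
rim 1543 0.09444881882990099 ((0.5397898554801941, 0.1876416802406311), (0.20193859934806824, 0.28037402033805847), 2.150545120239258)
S rim 774 ((0.5393589735031128, 0.1853765994310379), (0.20001371204853058, 0.2830759584903717), 2.2962608337402344)
floor z 0.025447474406157022
T bar 225 [0.6757 0.1926 0.3347] [0.67  0.141 0.327] [0.683 0.245 0.339]
S bar 259 [0.6806 0.1894 0.3324] [0.672 0.137 0.325] [0.686 0.247 0.336]
```

View pics/crop0.png

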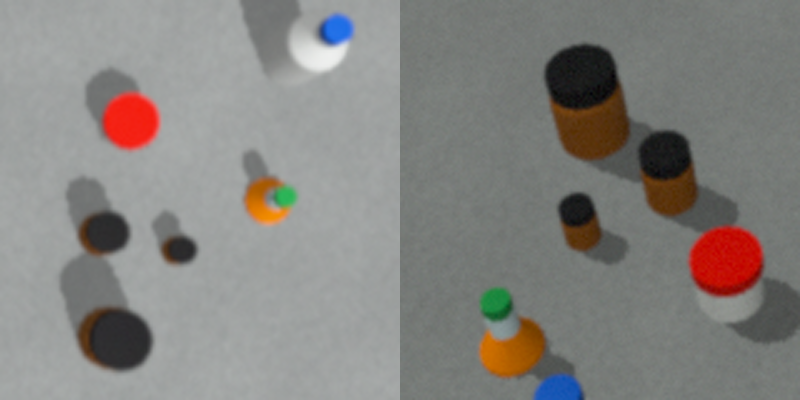

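The crop confirms that the jar at top (387,251), scene (247,299) is the middle one: about 60 mm tall with a 42 mm cap, against 84–88 and 40–43 mm for the other two. The rim measures 202 × 280 mm at z = 0.094 with the centre at (0.540, 0.187) and yaw about 2.2°. The bar position gives a lid angle of about 1.72, which is within the stated range. Next I pick and place the jar.

```bash
cat >> h.py <<'E'
from scipy.spatial.transform import Rotation as Ro
C=np.array([.5396,.187]); YAW=.0385
IX=np.array([np.cos(YAW),np.sin(YAW)]); IY=np.array([-IX[1],IX[0]])
def ori(tilt=0,flip=1):
    # z = down, tilted by `tilt` towards incubator +x ; y (closing) in incubator x-z plane
    X=np.array([*IX,0]);Z=np.array([0,0,1.])
    z=np.sin(tilt)*X-np.cos(tilt)*Z; y=flip*(np.cos(tilt)*X+np.sin(tilt)*Z)
    return Ro.from_matrix(np.stack([np.cross(y,z),y,z],1)).as_quat()
def inc(x,y): return C+IX*x+IY*y
def rep(t=""):
    s=manip.state(); print(t,"t%.1f"%s["time"],"p",s["position"].round(4),"w%.3f"%s["grip_width"],"gf%.1f"%s["grasp_force"],"F",s["ft_force"].round(1))
def pick(xy,h,opn,zc=.2):
    q=ori(0,FL); manip.move_to([*xy,.17],q); effector.grip(opn)
    manip.line_to([*xy,h],.15); effector.grip(0); rep("grip")
    manip.line_to([*xy,zc],.25); rep("lift")
def place(x,y,h,zc=.2,opn=.85):
    p=inc(x,y); manip.line_to([*p,zc],.3)
    manip.line_to([*p,.025+h+.012],.2)
    print("hit",manip.line_to([*p,.025+h-.003],.03,force_limit=4)); rep("down")
    effector.grip(opn); manip.line_to([*p,zc],.25); rep("up")
FL=-1
E
python3 - <<'E'
import h
from h import *
for f in(1,-1):
    print(f,[None if (j:=manip.solve_ik(p,ori(0,f))) is None else j.round(2) for p in([.49,-.15,.2],[.54,.187,.06],[.60,-.176,.03],[.523,-.32,.04],[.523,.19,.28])])
E
```

```text
1 [array([-0.56,  0.36,  0.97,  1.95, -0.35,  1.01,  0.61]), array([-0.8 ,  0.57,  0.51,  1.91, -0.39,  0.76, -0.02]), array([-0.37,  0.83,  0.88,  1.8 , -0.8 ,  0.91,  0.92]), array([-0.08,  0.76,  0.82,  1.83, -0.72,  0.88,  1.12]), array([-0.9 ,  0.27,  0.58,  1.73, -0.16,  1.19, -0.23])]
-1 [array([-0.72,  0.51,  1.27,  1.95, -0.55,  1.09, -2.32]), array([-0.31,  0.53, -0.15,  1.88,  0.11,  0.74,  2.66]), array([-0.44,  0.91,  1.03,  1.81, -0.93,  1.  , -2.12]), array([-0.19,  0.88,  1.03,  1.83, -0.91,  0.99, -1.87]), array([-0.48,  0.25,  0.06,  1.7 , -0.02,  1.18,  2.76])]
```

```bash
sed -i 's/^FL=-1/FL=1/' h.py
python3 - <<'E'
from h import *
manip.move_joints([-1.409,.1,0,1.9,0,1.14,0]); rep("ret")
manip.move_joints([.3,.1,0,1.9,0,1.14,.34]); rep("sweep")
xy=[.4902,-.1507]
j=manip.solve_ik([*xy,.17],ori()); print(j.round(2))
pick(xy,.010,.8)
s=snap("top"); cv2.imwrite("pics/a1.png",s["color"][...,::-1])
place(-.015,.07,.010)
print(manip.state()["qpos"].round(2))
E
```

```text
ret t0.8 p [0.1227 0.4518 0.2766] w0.999 gf0.0 F [-0.2  1.3 -0.8]
sweep t3.3 p [ 0.4307 -0.1828  0.2761] w0.998 gf0.0 F [ 0.4  0.4 -0.3]
[ 0.24  0.29 -0.04  1.93  0.01  0.92  0.23]
grip t5.8 p [ 0.4907 -0.1509  0.0112] w0.498 gf60.0 F [-2.4  0.8  7.9]
lift t6.7 p [ 0.4893 -0.1505  0.1989] w0.496 gf61.0 F [ 0.2 -0.2 -1.9]
hit True
down t9.6 p [0.5224 0.2566 0.0362] w0.501 gf61.7 F [-1.  -0.8  7. ]
up t10.8 p [0.5212 0.2559 0.1988] w0.850 gf0.0 F [ 0.3  0.  -0.5]
[-0.36  0.38 -0.23  1.73  0.1   1.04 -0.59]
```

Run:
```python
from h import *
pick([.6000,-.1760],.019,1.0)
place(-.015,0,.019,opn=.9)
pick([.5232,-.3230],.026,.6)
place(-.015,-.075,.026,opn=.55)
manip.line_to([*inc(-.1,-.02),.3],.25)
P=cloud(s:=snap("top"));cv2.imwrite("pics/a2.png",np.hstack([cv2.resize(s["color"][150:300,190:340],(400,400)),cv2.resize((s2:=snap("scene"))["color"][120:300,290:490],(400,400))])[...,::-1])
Q=cloud(s2)
for n,X,c in(("T",P,s["color"]),("S",Q,s2["color"])):
    m=(X[...,2]>.29)&(X[...,2]<.36)&(c.max(-1)<70)&(X[...,0]>.62)&(X[...,0]<.8)&(X[...,1]>0.1)&(X[...,1]<.28)
    b=X[m]; print(n,"bar",len(b), b.mean(0).round(4), b.min(0).round(3),b.max(0).round(3))
rep()
```

```text
grip t14.2 p [ 0.6006 -0.1762  0.0203] w0.638 gf62.2 F [-1.  -0.7  6.3]
lift t15.1 p [ 0.599  -0.1758  0.1985] w0.630 gf63.3 F [ 0.8  0.3 -1.8]
hit True
down t17.8 p [0.5252 0.1866 0.0453] w0.638 gf63.7 F [-0.6 -0.9  6.5]
up t18.9 p [0.524  0.186  0.1989] w0.896 gf0.0 F [-0.1 -0.5 -1. ]
grip t22.6 p [ 0.5238 -0.3233  0.0271] w0.243 gf56.1 F [-0.3  0.9  6.1]
lift t23.5 p [ 0.5224 -0.3225  0.1985] w0.241 gf55.7 F [-0.1  0.3 -1.8]
hit True
down t26.3 p [0.528  0.1116 0.0519] w0.244 gf59.1 F [-0.5 -0.5  4.2]
up t27.4 p [0.5268 0.1112 0.1989] w0.549 gf0.0 F [-0.3  0.2  0.2]
T bar 218 [0.7272 0.1951 0.3198] [0.721 0.142 0.312] [0.735 0.247 0.327]
S bar 259 [0.7319 0.1917 0.3181] [0.724 0.139 0.312] [0.738 0.25  0.322]
 t28.3 p [0.4407 0.1619 0.2982] w0.551 gf0.0 F [0.3 0.4 0.1]
```

View pics/a2.png

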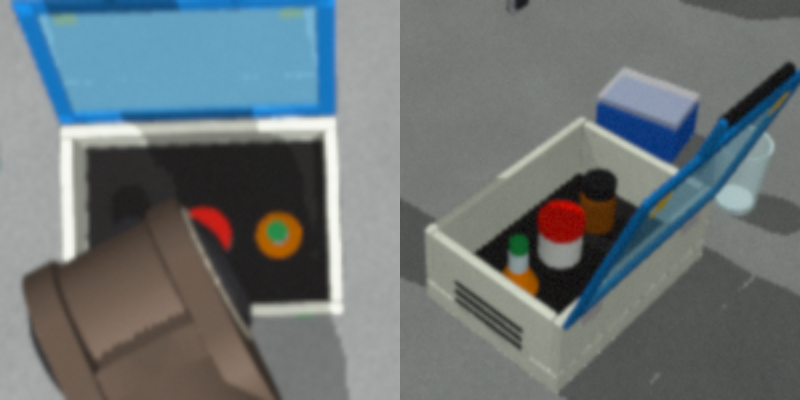

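The picture shows the jar, pot and flask standing upright in the tray. The bar reading gives the lid at about 1.95, so the wrist nudged it back to its stop, and it is still open. Next I plan the bar grasp and check the arc with IK.

```bash
cat >> h.py <<'E'
H=inc(.1,0)
def bar(a,y=0):
    b=238*np.cos(a)-3*np.sin(a); zz=238*np.sin(a)+3*np.cos(a)
    return np.array([*(H-IX*b/1e3+IY*y),.0955+zz/1e3])
def tz(q): return Ro.from_quat(q).as_matrix()[:,2]
def tcp(a,tilt,back=0): 
    q=ori(tilt); return bar(a)+tz(q)*(.019-back),q
def tilt(a,t0=-.1,t1=.42): return t0+(1.945-a)/(1.945-1.047)*(t1-t0)
E
python3 - <<'E'
from h import *
print(manip.state()["qpos"].round(2))
for a,b in((1.945,.1),(1.945,0),(1.7,0),(1.5,0),(1.3,0),(1.047,0)):
    p,q=tcp(a,tilt(a),b); j=manip.solve_ik(p,q); print(a,p.round(3),None if j is None else j.round(2))
E
```

```text
[-0.21  0.1  -0.26  1.85  0.03  1.2  -0.45]
1.945 [0.737 0.195 0.397] [-0.25  0.71 -0.16  0.73  0.07  1.8  -0.32]
1.945 [0.727 0.194 0.297] [-0.22  0.69 -0.18  1.    0.08  1.56 -0.34]
1.7 [0.674 0.192 0.312] [-0.22  0.48 -0.21  1.3   0.12  1.33 -0.39]
1.5 [0.629 0.19  0.314] [-0.23  0.33 -0.23  1.53  0.15  1.15 -0.45]
1.3 [0.584 0.189 0.307] [-0.25  0.2  -0.25  1.74  0.2   0.97 -0.54]
1.047 [0.531 0.187 0.286] [-0.28  0.06 -0.28  1.99  0.33  0.74 -0.72]
```

Run:
```python
from h import *
a0=1.945
manip.line_to([*inc(-.08,0),.4],.25)
p,q=tcp(a0,tilt(a0),.1)
manip.move_to(p,q); rep("pre"); effector.grip(.65)
p,q=tcp(a0,tilt(a0)); print("hit",manip.line_to(p,.12,force_limit=12)); rep("at")
effector.grip(0); rep("gripped")
cv2.imwrite("pics/a3.png",snap("scene")["color"][...,::-1][20:260,280:600])
```

```text
pre t29.9 p [0.7368 0.1948 0.3965] w0.550 gf0.0 F [ 0.7  0.2 -0. ]
hit False
at t31.1 p [0.7278 0.1944 0.2982] w0.658 gf0.0 F [-0.1  0.2 -0. ]
gripped t31.6 p [0.7277 0.1943 0.2976] w0.119 gf58.4 F [ 1.5 -0.4  1.7]
```

View pics/a3.png

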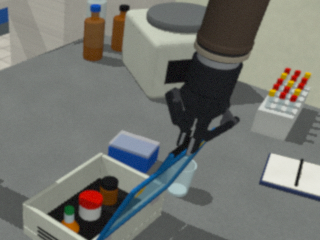

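The fingers are closed on the bar: the opening reads about 10 mm against the 12 mm bar, with 58 N on the pad. Now I swing the lid forward along the arc.

Run:
```python
from h import *
for a in np.linspace(1.945,1.047,16)[1:]:
    p,q=tcp(a,tilt(a)); manip.line_to(p,.08,orientation=q)
    s=manip.state()
    f=np.linalg.norm(s["ft_force"])
    if f>50: print("force!",a); break
    if s["grip_width"]<.08: print("slip",a); break
    print("%.2f F%.1f w%.3f"%(a,f,s["grip_width"]),end="; ")
manip.dwell(.3); rep()
s=snap("scene");t=snap("top"); cv2.imwrite("pics/a4.png",np.hstack([s["color"][60:300,260:500],t["color"][100:340,150:390]])[...,::-1])
Q=cloud(s);P=cloud(t)
# blue lid frame points -> angle about hinge
for X,c in((Q,s["color"].astype(int)),(P,t["color"].astype(int))):
    d=X[...,:2]-H; lx=-(d@IX); ly=d@IY; z=X[...,2]-.0955
    m=(c[...,2]>c[...,0]+60)&(abs(ly)<.15)&(z>.04)&(z<.3)&(lx>0)&(lx<.24)
    an=np.arctan2(z[m],lx[m]); print(m.sum(),np.percentile(an,[10,50,90]).round(3))
```

```text
1.89 F3.9 w0.112; 1.83 F4.7 w0.118; 1.77 F7.1 w0.122; 1.71 F9.5 w0.116; 1.65 F8.7 w0.117; 1.59 F9.1 w0.119; 1.53 F8.6 w0.116; 1.47 F8.0 w0.118; 1.41 F8.1 w0.112; 1.35 F8.7 w0.115; 1.29 F9.0 w0.116; 1.23 F8.7 w0.116; 1.17 F9.2 w0.118; 1.11 F8.8 w0.117; 1.05 F6.4 w0.118;  t36.7 p [0.531  0.187  0.2854] w0.118 gf63.6 F [-3.9  1.1  4.5]
2791 [1.067 1.079 1.112]
996 [1.061 1.081 1.119]
```

View pics/a4.png

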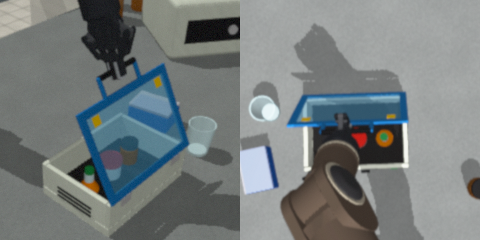

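The gripper still holds the bar at (120,70) in the left view. The lid measures about 1.06–1.08 rad on its outer face, so about 60°, and the samples are still standing in the tray. Handing in.

```bash
python3 -c "
from h import *
print(hand_in())"
```

```text
the job is handed in; nothing more can be done
None
```

I handed the job in at about 37 s: the jar, pot and flask stand upright in the tray, and the gripper is holding the lid by its bar at about 60° (measured 1.06–1.08 rad); the wrist did nudge the open lid back to its stop during placing, and no verdict was returned.

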